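# Air the cold frame: release the catch and hold the lid at 45 degrees

## Task

The seedlings in the cedar cold frame on the potting bench want airing: press the round push-button of its catch right down to its stop so that the lid springs ajar, then lift the lid, which has a bow handle along its front edge, without ever letting it drop, until it is 45 degrees open from shut. It falls shut if let go, so finish while still holding it steadily at 45 degrees with the gripper, and leave the other things on the bench where they are.

Things in the scene. Friction and masses are not known exactly. Their poses are not given: they have to be found in the camera images.
- coldframe: Cedar cold frame fixed to the bench, the only big box with a clear pane: 260 mm deep (x) by 360 mm wide (y), walls 18 mm, front wall 105 mm and back wall 145 mm high, so the shut lid slopes down 8.7 degrees to the front. Origin: centre of its underside; x points from the front (catch and handle side) to the hinged back, y to the left seen from the front, z up.
- plunger_top (a point): Centre of the top of the catch's push-button, a round steel head 26 mm across, 105 mm above the bench when up; press straight down. It sits in the top (85 mm up) of a black catch housing, 50 mm wide, standing out 56 mm from the front wall; button 34 mm in front of the wall and 118 mm to the right of the frame's middle (frame y = -118 mm). Axes as the frame's.
- plunger (a joint): How far the push-button is down, in m: 0 up, 0.012 at its stop. Spring: 1 N to start, 4 to 5 N from there to the stop; springs back when released. The catch lets the lid go in the second half of the stroke; two sprung pins then raise the lid to about 0.1 rad within half a second and carry it there.
- lid_handle (a point): Middle of the bow handle's bar on the lid's front edge: round steel bar 12 mm thick, 110 mm long along the frame's y, 36 mm clear in front of the lid's 20 mm thick rail. Lid shut: 178 mm in front of the frame's origin, 108 mm above the bench. Swings on a 310 mm circle about the hinge line. Axes are the lid's: x in its plane to the hinge, y along the bar, z out of its upper face.
- lid_hinge (a point): Middle of the hinge line on the back wall's top edge, 145 mm above the bench, 130 mm behind the frame's origin; the hinge line runs along the frame's y.
- lid (a joint): Opening angle of the lid in rad from shut: 0 shut and latched, about 0.1 ajar on its pins, 0.785 is 45 degrees, up to 1.75. Lid: cedar rails 34 by 20 mm round a clear pane, 268 mm from hinge to front edge, 360 mm wide, a steel strike hanging from its front edge into the catch. It weighs 0.36 to 0.5 kg and falls freely above 0.1: about 2 N up at the handle carries it.
- charcoal_pot_rim (a point): Bystander: charcoal plastic pot, 116 mm across the rim, 110 mm high, standing in the bamboo tray; centre of its mouth.
- bamboo_tray: Bystander: shallow bamboo plant tray, 240 x 190 x 32 mm; origin under its centre.
- terracotta_pot_rim (a point): Bystander: terracotta pot, 90 mm across, 85 mm high; centre of its mouth.
- thumb_pot_rim (a point): Bystander: small white ceramic thumb pot, 60 mm across, 52 mm high, in front of the cold frame to its left; centre of its mouth.
- trowel: Bystander: aluminium trowel, 300 mm long, up to 30 mm high, lying in front of the cold frame to its right; origin on its underside near the middle, x towards the blade's tip.
- tool_caddy: Bystander: cedar tool caddy with a half-drawn sliding lid, 260 x 160 x 131 mm; origin under its centre.

How it is judged (in metres and radians):
On the way, in this order (a step that is already met when the one before it is completed fails the run):
1. the push-button is pressed down to its stop, which lets go the lid (value of joint plunger above 0.0105 m), for 0.1 s.
2. the lid is lifted by the gripper past 20 degrees (value of joint lid above 0.35 rad and contact force between lid and the fingers above 0.5 N), for 0.2 s.
At the end, for the whole second after the job is handed in: The lid stands 40 to 50 degrees open from shut, still (under 0.06 rad/s), carried by the gripper's fingers (more than 0.5 N between fingers and lid), with the push-button sprung back up (less than 3 mm down); none of the other things on the bench has been shifted by more than 30 mm (value of joint lid between 0.698 and 0.873 rad and velocity of joint lid between -0.06 and 0.06 rad/s and contact force between lid and the fingers above 0.5 N and value of joint plunger below 0.003 m and not (distance of any of charcoal_pot_rim, bamboo_tray, terracotta_pot_rim, thumb_pot_rim, trowel, tool_caddy from where it was at the start of the episode above 0.03 m)); the arm keeps its last pose, push and grip.
It fails at once if the lid is dropped (falls faster than 3.5 rad/s) (velocity of joint lid below -3.5 rad/s).
It fails at once if a bystander on the bench is shifted by more than 30 mm (distance of any of charcoal_pot_rim, bamboo_tray, terracotta_pot_rim, thumb_pot_rim, trowel, tool_caddy from where it was at the start of the episode above 0.03 m).
It also fails if it takes over 51 s, if anything falls off the work surface, if the arm or the gripper's body presses on something with over 40 N, if the wrist force passes 120 N, or if a joint passes its speed limit or range.

## Robot

A 7-joint arm with a two-finger parallel gripper is mounted at the origin on the work surface. World frame = base frame: x ahead of the robot, y to its left, z up, the work surface at z = 0. Lengths are in mm, angles in rad, forces in N, time in s.
With the tool pointing down it reaches from about 350 to 900 mm from the base axis. Payload 19.9 kg.
Tool frame: the origin (TCP) lies on the centre line of the jaws, within the pads' length; the fingertips stand 17 mm ahead of it and the grasp point (between the pads) lies 2 mm behind it (env.tip_extent is the distance from the TCP to the fingertips, in mm); z points along the fingers, y is the line along which they close (so a half turn about z gives the same grasp; the last joint's range is limited). The gripper opens to 94 mm and grips with 3 to 60 N. Pads are 16 mm wide; open, the fingers measure 119 mm over their backs; the gripper's body (75 mm by 177 mm) begins 78 mm behind the grasp point.
Start: joints at [-1.208, 0.417, -0.01, 1.614, 0.005, 1.111, -0.053], TCP at [246.135, 574.472, 222.425] pointing down, gripper open.
Joint ranges: [-2.81, 2.81], [-0.39, 2.02], [-1.27, 1.25], [0.06, 2.57], [-1.19, 4.33], [0.19, 2], [-2.82, 2.82]. Speed limits (rad/s): [1.89, 1.89, 2.39, 2.39, 3.01, 3.01, 3.01].

## Interface

Orientations are given as a 3x3 rotation matrix whose columns are the frame's x, y, z axes.
In Python, from plant import env gives the robot as it stands.
- The arm moves only by the shell command python3 -m creep 'ROWS' [FORCE]. ROWS is JSON, a list of rows, each a list of 3 entries, a list of its own where there are three numbers: the opening, from -1 (shut) to 1 (fully open), so that 0 is half open, then the shift along the tool's x, y, z each as a share of 50 cm, from -1 to 1, then the turn, a rotation vector about the tool's x, y, z each as a share of 0.12 rad, from -1 to 1. In form: [[grip, [x, y, z], [wx, wy, wz]], ...]. A call has 1 to 8 rows; each row shifts and turns the commanded pose from where the row before left it, along the tool's axes as they then stand; what a row does not reach is not made up. A row lasts 1/10 s, in which the tool goes at most 50 mm and 8.59 degrees, less where a joint would pass 70% of its speed; a pose out of reach is approached as far as the arm can. A call with a number of a shift or a turn outside -1 to 1 is refused whole. A call with a gripper value outside its range is refused whole. The fingers move at their own pace and stop on an object; FORCE is the grip in N (left out, the last holds). Time passes only in rows, so rows that do not move let the fingers close. It gives the time, the measured TCP pose, the force, the opening and the grip force at its end, in the units of the state.
- env.get_state(): the state, without advancing time (a new reading comes with each control period).
- env.capture(name): name is "side" or "top"; returns (picture, depth): 384x512x3 uint8, red, green, blue; 384x512 float32, mm along the optical axis (not along the pixel's ray), 0 where there is no reading.
- env.camera_params(name): a dict with "fx", "fy", "cx", "cy" (pixels), "k1" (the pictures are not rectified: a ray, as slopes to the right and down, at radius r is drawn at 1 + k1 r^2 times it, then the intrinsics apply), "world_from_camera" (4x4, takes a point from camera to world coordinates). Camera axes: x right, y down, z forward; pixel columns grow to the right and rows downward; lengths in mm; the calibration is good to about 2 mm. A picture is of the moment at which its call begins. camera_params takes no time and is no camera call.
- env.hand_in(): hands the job in; it is judged then, once.
The state is a dict: "clock": time; "q": joint angles; "dq": joint speeds; "effort": joint torques, N m; "position": TCP position; "tcp_rot": TCP orientation; "force": force on the tool from outside, world axes, zero at the start; "torque": the same for the moment, N m; "finger_gap": finger opening in mm; "gripper_force": force on a finger pad.
Only numpy, scipy, OpenCV 4.12 (cv2) and the standard library are available. Lean on these libraries where they do the work, as an engineer would, in place of code of your own. Each camera call takes 0.05 s, during which the arm holds its last target. There are 200 camera calls.

## Working session

There is one attempt and no reset: what is moved stays moved. The work goes in short steps, Python scripts to look and compute and a shell command to move; the robot and the scene stay as the last step left them, time stands still between calls to the robot, and variables do not carry over. Pictures are saved under pics/ and viewed, at most 10 in all, crops included, and the job is handed in when it is done.

```bash
ls; mkdir -p pics; python3 - <<'E'
from plant import env
import cv2,numpy as np
np.set_printoptions(precision=3,suppress=True)
for n in("side","top"):
    p,d=env.capture(n); cv2.imwrite(f"pics/{n}0.png",p[:,:,::-1]); np.savez(f"{n}0.npz",p=p,d=d)
    c=env.camera_params(n); print(n,c)
s=env.get_state(); print(s)
E
```

```text
pics
side {'fx': 492.4505841409437, 'fy': 492.4505841409437, 'cx': 256.71343866028195, 'cy': 192.4457546850984, 'k1': 0.01896759174461293, 'world_from_camera': array([[  -0.26 ,   -0.54 ,    0.8  , -841.663],
       [  -0.966,    0.156,   -0.209,  381.19 ],
       [  -0.012,   -0.827,   -0.562, 1128.735],
       [   0.   ,    0.   ,    0.   ,    1.   ]])}
top {'fx': 434.63564347994463, 'fy': 434.63564347994463, 'cx': 261.5518002868498, 'cy': 188.11341082974835, 'k1': -0.024692164276707743, 'world_from_camera': array([[   0.04 ,   -0.978,    0.205,  257.158],
       [  -0.999,   -0.039,    0.009,    1.068],
       [  -0.   ,   -0.205,   -0.979, 1649.184],
       [   0.   ,    0.   ,    0.   ,    1.   ]])}
{'clock': 0.1, 'q': array([-1.207,  0.418, -0.01 ,  1.614,  0.005,  1.111, -0.053]), 'dq': array([-0.002, -0.002,  0.002, -0.001,  0.002,  0.   ,  0.001]), 'effort': array([  0.001, -85.256,   0.639, -42.668,  -0.049,   0.016,   0.   ]), 'position': array([246.038, 574.215, 221.926]), 'tcp_rot': array([[-0.919,  0.394, -0.   ],
       [ 0.394,  0.919, -0.001],
       [-0.   , -0.001, -1.   ]]), 'force': array([0.159, 0.745, 0.193]), 'torque': array([ 0.038, -0.044, -0.037]), 'gripper_force': 0.0, 'finger_gap': 94.09826355560281}
```

View pics/side0.png

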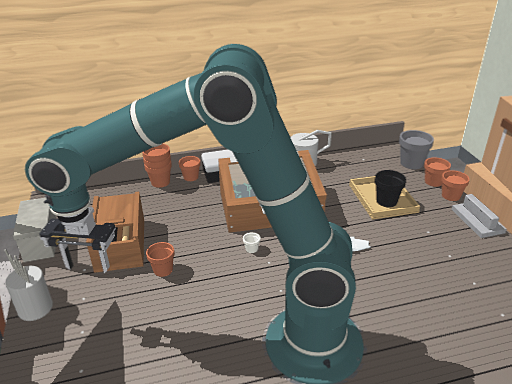

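View pics/top0.png

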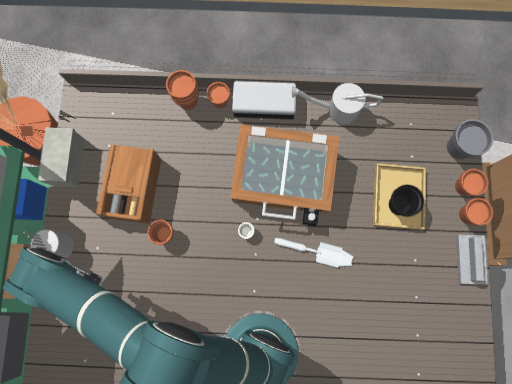

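The top view shows the cold frame with corners near (242,126), (338,136), (331,210) and (233,202). The handle bar is around (280,217), the black catch with its steel button around (311,216), the thumb pot at (246,231), and the trowel at (315,250). I'll enlarge the front edge.

```bash
cat > h.py <<'E'
import numpy as np
from plant import env
np.set_printoptions(precision=3,suppress=True)
def ray(n,u,v):
    c=env.camera_params(n); a=np.array([(u-c['cx'])/c['fx'],(v-c['cy'])/c['fy']]); s=a.copy()
    for _ in range(10): s=a/(1+c['k1']*(s@s))
    T=c['world_from_camera']; return T[:3,3],T[:3,:3]@np.r_[s,1]
def onz(n,u,v,z):
    o,d=ray(n,u,v); return o+d*(z-o[2])/d[2]
E
python3 - <<'E'
import cv2,numpy as np
p=np.load("top0.npz")['p'][:,:,::-1]
cv2.imwrite("pics/c1.png",cv2.resize(p[115:275,225:365],None,fx=5,fy=5,interpolation=cv2.INTER_CUBIC)[:,:][:600+200])
c=p[185:275,225:365]; cv2.imwrite("pics/c1.png",cv2.resize(c,None,fx=5.5,fy=5.5,interpolation=cv2.INTER_CUBIC))
E
```

```text
(no output)
```

View pics/c1.png

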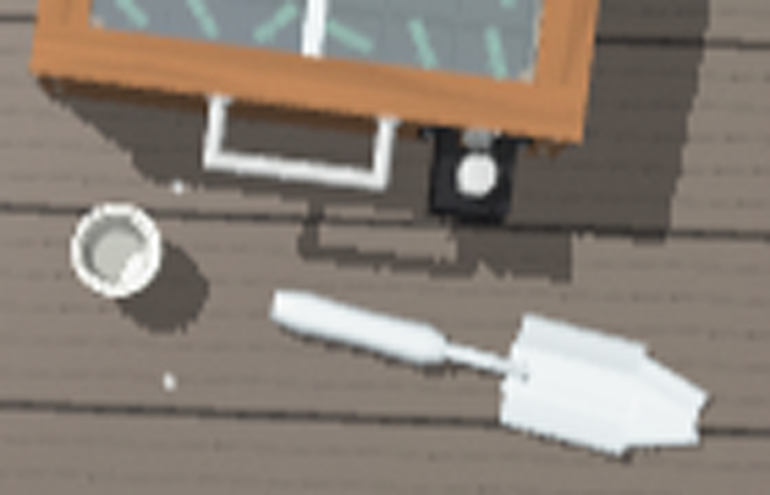

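The crop shows the button centre at (476,174), the handle bar from (210,160) to (382,184), the lid's front corners at (34,72) and (582,142), the thumb pot at (116,250), and the trowel handle's end at (280,305).

```bash
python3 - <<'E'
from h import *
f=lambda u,v,z:onz("top",225+(u+.5)/5.5-.5,185+(v+.5)/5.5-.5,z)
b=f(476,174,105);h1=f(208,160,108);h2=f(384,184,108);l=f(34,72,120);r=f(582,142,120)
print("button",b,"h",(h1+h2)/2,h1,h2,"lid",l,r,"thumb",f(116,250,52),"trowel end",f(280,305,20), f(620,455,5))
for a,c in((h1,h2),(l,r)):
    y=(a-c)[:2]; print(np.linalg.norm(y), "yaw",np.arctan2(-y[0],y[1]))
y=(l-r)[:2];yaw=np.arctan2(-y[0],y[1])
R=np.array([[np.cos(yaw),-np.sin(yaw)],[np.sin(yaw),np.cos(yaw)]])
print("org from lid",(l+r)[:2]/2+R@[138-3,0],"from handle",(h1+h2)[:2]/2+R@[178,0],"from button",b[:2]+R@[164,118])
E
```

```text
button [ 484.809 -167.03   105.   ] h [481.029 -49.657 108.   ] [486.612   7.766 108.   ] [ 475.445 -107.079  108.   ] lid [538.042 123.134 120.   ] [ 506.19  -233.625  120.   ] thumb [431.721  67.126  52.   ] trowel end [402.267 -44.685  20.   ] [ 311.297 -278.857    5.   ]
115.38625217365666 yaw -0.09692546600377204
358.1781338624619 yaw -0.0890452357261161
org from lid [656.581 -67.251] from handle [658.323 -65.486] from button [658.653 -64.082]
```

```bash
python3 -m creep '[[-1,[0,0,0],[0,0,1]],[-1,[0,0,0],[0,0,1]],[-1,[0,0,0],[0,0,1]],[-1,[0,0,0],[0,0,1]],[-1,[0,0,0],[0,0,1]],[-1,[0,0,0],[0,0,1]],[-1,[0,0,0],[0,0,1]],[-1,[0,0,0],[0,0,1]]]' 20
python3 -m creep '[[-1,[0,0,0],[0,0,1]],[-1,[0,0,0],[0,0,1]],[-1,[0,0,0],[0,0,0.48]],[-1,[-0.04,0.017,0],[0,0,0]],[-1,[-0.08,0.034,0],[0,0,0]],[-1,[-0.08,0.034,0],[0,0,0]],[-1,[-0.08,0.034,0],[0,0,0]],[-1,[-0.08,0.034,0],[0,0,0]]]'
```

```text
clock: 0.9
position: [246.0, 574.3, 222.1]
tcp_rot: [[-0.2, 0.98, -0.0], [0.98, 0.2, -0.001], [-0.001, -0.0, -1.0]]
force: [0.2, 0.6, 0.2]
finger_gap: 33.3
gripper_force: 0.0
clock: 1.7
position: [306.0, 386.4, 222.2]
tcp_rot: [[0.091, 0.996, -0.0], [0.996, -0.091, -0.0], [-0.0, -0.0, -1.0]]
force: [0.2, 0.5, 0.5]
finger_gap: 0.3
gripper_force: 0.0
```

```bash
python3 -m creep '[[-1,[-0.08,0.034,0],[0,0,0]],[-1,[-0.08,0.034,0],[0,0,0]],[-1,[-0.08,0.034,0],[0,0,0]],[-1,[-0.08,0.034,0],[0,0,0]],[-1,[-0.08,0.034,0],[0,0,0]],[-1,[-0.08,0.034,0],[0,0,0]],[-1,[-0.08,0.034,0],[0,0,0]],[-1,[-0.08,0.034,0],[0,0,0]]]'
python3 -m creep '[[-1,[-0.08,0.034,0],[0,0,0]],[-1,[-0.08,0.034,0],[0,0,0]],[-1,[-0.08,0.034,0],[0,0,0]],[-1,[-0.08,0.034,0],[0,0,0]],[-1,[-0.04,0.017,0],[0,0,0]],[-1,[0,0,0],[0,0,0]],[-1,[0,0,0],[0,0,0]]]'
python3 - <<'E'
from h import *
import cv2
p,d=env.capture("side"); np.savez("side1.npz",p=p,d=d)
cv2.imwrite("pics/s1.png",cv2.resize(p[100:300,170:400,::-1],None,fx=3,fy=3))
E
```

```text
clock: 2.5
position: [412.1, 55.4, 222.5]
tcp_rot: [[0.091, 0.996, 0.0], [0.996, -0.091, 0.0], [0.0, 0.0, -1.0]]
force: [0.5, 0.8, 0.2]
finger_gap: 0.4
gripper_force: 0.0
clock: 3.2
position: [471.4, -129.2, 222.1]
tcp_rot: [[0.092, 0.996, -0.001], [0.996, -0.092, -0.0], [-0.0, -0.001, -1.0]]
force: [0.4, 0.1, -0.2]
finger_gap: 0.5
gripper_force: 0.0
```

View pics/s1.png

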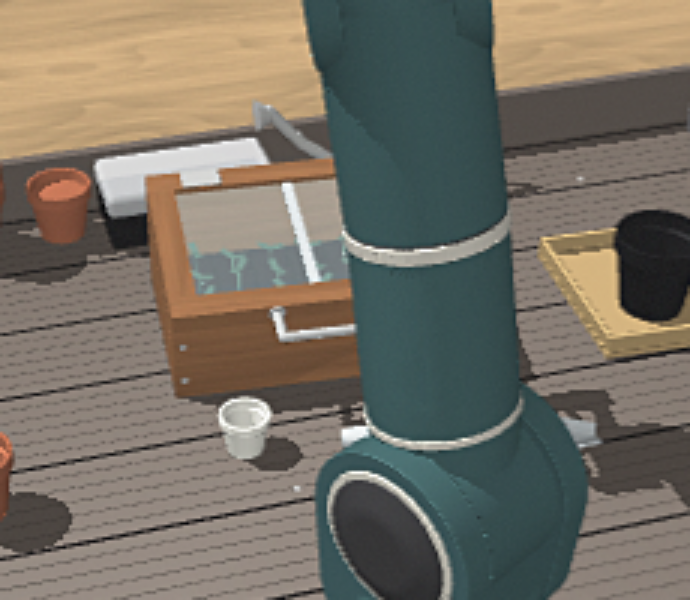

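The side view has the button hidden behind the upper arm. The frame, handle (around 310,330) and thumb pot (245,425) are undisturbed. The top-view fix is accurate enough to press with.

```bash
python3 -m creep '[[-1,[-0.073,0.034,0],[0,0,0]],[-1,[0,0,0.04],[0,0,0]],[-1,[0,0,0.06],[0,0,0]],[-1,[0,0,0.06],[0,0,0]],[-1,[0,0,0.025],[0,0,0]],[-1,[0,0,0.01],[0,0,0]],[-1,[0,0,0],[0,0,0]],[-1,[0,0,0],[0,0,0]]]'
```

```text
clock: 4.05
position: [485.9, -166.9, 126.1]
tcp_rot: [[0.091, 0.996, 0.002], [0.996, -0.091, -0.0], [0.0, 0.002, -1.0]]
force: [0.1, 0.5, -0.3]
finger_gap: 0.7
gripper_force: 0.0
```

```bash
python3 -m creep '[[-1,[0,0,0.014],[0,0,0]],[-1,[0,0,0.01],[0,0,0]],[-1,[0,0,0],[0,0,0]]]'; python3 -m creep '[[-1,[0,0,0.006],[0,0,0]],[-1,[0,0,0],[0,0,0]],[-1,[0,0,0],[0,0,0]]]'
```

```text
clock: 4.35
position: [485.5, -166.9, 112.7]
tcp_rot: [[0.091, 0.996, 0.0], [0.996, -0.091, -0.0], [-0.0, 0.0, -1.0]]
force: [1.9, 1.3, 3.2]
finger_gap: 0.8
gripper_force: 1.5
clock: 4.65
position: [485.5, -167.0, 110.2]
tcp_rot: [[0.091, 0.996, 0.0], [0.996, -0.091, 0.0], [0.0, 0.0, -1.0]]
force: [0.2, 1.4, 7.6]
finger_gap: 0.6
gripper_force: 3.9
```

```bash
python3 -m creep '[[-1,[0,0,0.005],[0,0,0]],[-1,[0,0,0],[0,0,0]],[-1,[0,0,0],[0,0,0]],[-1,[0,0,0],[0,0,0]]]'
python3 - <<'E'
from h import *
import cv2
p,d=env.capture("top"); np.savez("top1.npz",p=p,d=d)
cv2.imwrite("pics/t1.png",cv2.resize(p[115:275,205:365,::-1],None,fx=3.7,fy=3.7,interpolation=cv2.INTER_CUBIC))
E
```

```text
clock: 5.05
position: [485.8, -167.1, 109.2]
tcp_rot: [[0.092, 0.996, 0.001], [0.996, -0.092, 0.001], [0.001, 0.001, -1.0]]
force: [-11.2, 6.5, 46.3]
finger_gap: 0.1
gripper_force: 22.9
```

View pics/t1.png

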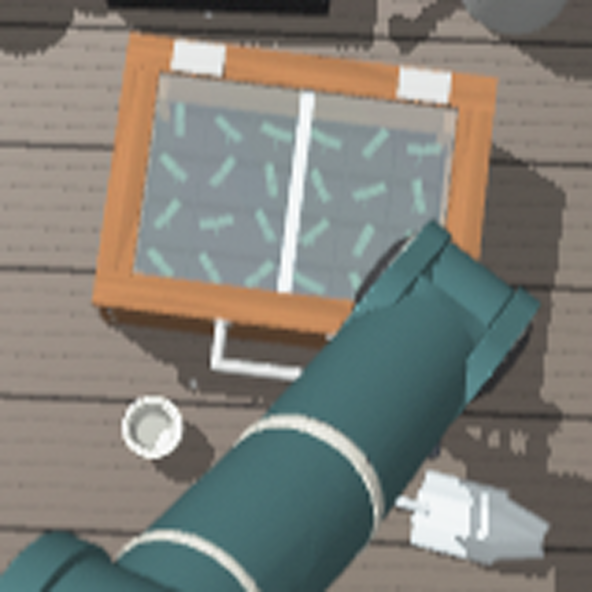

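The top view shows the hand on the catch, the lid and its handle clear, and the thumb pot and trowel in place. The 46 N reading means the button is on its stop. Next I retract and move above the bar.

```bash
python3 -m creep '[[-1,[0,0,-0.03],[0,0,0]],[-1,[0,0,-0.07],[0,0,0]],[-1,[0,0,-0.08],[0,0,0]],[-0.23,[0.05,0,0],[0,0,0]],[-0.23,[0.08,-0.015,0],[0,0,0]],[-0.23,[0.07,-0.02,0],[0,0,0]],[-0.23,[0.033,0,0],[0,0,0]],[-0.23,[0,0,0],[0,0,0]]]'
python3 -m creep '[[-0.23,[0,0,0],[0,0,0]],[-0.23,[0,0,0],[0,0,0]]]'
python3 - <<'E'
from h import *
import cv2
P,_=env.capture("side"); p,_=env.capture("top")
a=cv2.resize(P[130:260,190:350],None,fx=3,fy=3); b=cv2.resize(p[115:245,205:365],None,fx=3,fy=3)
cv2.imwrite("pics/t2.png",np.vstack([a,b])[:,:,::-1][:, :]); 
cv2.imwrite("pics/t2.png",cv2.resize(np.hstack([a,b]),(800,325))[:,:,::-1])
E
```

```text
clock: 5.9
position: [478.4, -47.0, 197.3]
tcp_rot: [[0.088, 0.996, -0.0], [0.996, -0.088, 0.001], [0.001, -0.001, -1.0]]
force: [0.1, -0.5, 0.5]
finger_gap: 34.8
gripper_force: 0.0
clock: 6.1
position: [478.4, -50.5, 197.4]
tcp_rot: [[0.093, 0.996, -0.0], [0.996, -0.093, -0.0], [-0.0, -0.0, -1.0]]
force: [-0.2, -0.9, 0.2]
finger_gap: 36.4
gripper_force: 0.0
```

View pics/t2.png

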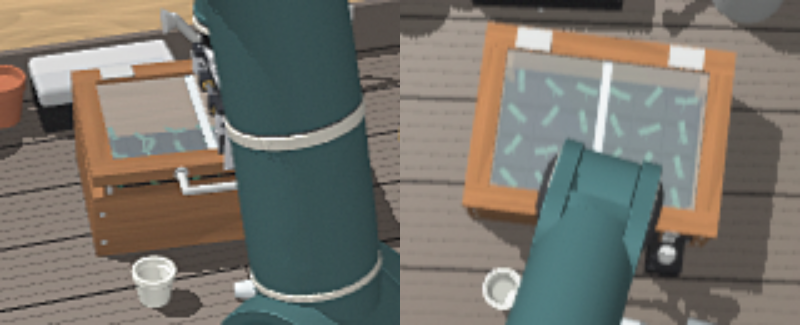

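The lid is ajar (a gap shows under its front rail in the side view, left) and the button is up and visible at (667,255). Now I lower over the bar and close.

```bash
python3 -m creep '[[-0.23,[0,0,0.04],[0,0,0]],[-0.23,[0,0,0.04],[0,0,0]],[-0.23,[0,0,0.026],[0,0,0]],[-0.23,[0,0,0.01],[0,0,0]],[-0.23,[0,0,0],[0,0,0]]]'
python3 -m creep '[[-1,[0,0,0],[0,0,0]],[-1,[0,0,0],[0,0,0]],[-1,[0,0,0],[0,0,0]],[-1,[0,0,0],[0,0,0]],[-1,[0,0,0],[0,0,0]]]' 20
```

```text
clock: 6.7
position: [478.4, -49.8, 139.2]
tcp_rot: [[0.092, 0.996, -0.001], [0.996, -0.092, -0.0], [-0.001, -0.001, -1.0]]
force: [0.4, -0.7, 0.1]
finger_gap: 36.0
gripper_force: 0.0
clock: 7.2
position: [480.5, -49.5, 140.5]
tcp_rot: [[0.091, 0.996, 0.004], [0.996, -0.091, -0.001], [-0.0, 0.004, -1.0]]
force: [9.7, -2.0, -1.8]
finger_gap: 11.3
gripper_force: 20.0
```

```bash
python3 -m creep '[[-1,[0,0.004,-0.015],[0,0,0]],[-1,[0,0.001,-0.027],[0,0,0]],[-1,[0,0.002,-0.027],[0,0,0]],[-1,[0,0.003,-0.027],[0,0,0]],[-1,[0,0.004,-0.026],[0,0,0]]]'
python3 -m creep '[[-1,[0,0.005,-0.026],[0,0,0]],[-1,[0,0.006,-0.026],[0,0,0]],[-1,[0,0.007,-0.026],[0,0,0]],[-1,[0,0.008,-0.025],[0,0,0]]]'
```

```text
clock: 7.7
position: [484.9, -49.9, 201.7]
tcp_rot: [[0.091, 0.996, -0.001], [0.996, -0.091, 0.001], [0.0, -0.001, -1.0]]
force: [-5.1, 1.3, -2.3]
finger_gap: 11.2
gripper_force: 20.0
clock: 8.1
position: [497.9, -51.1, 253.2]
tcp_rot: [[0.092, 0.996, -0.001], [0.996, -0.092, 0.001], [0.001, -0.001, -1.0]]
force: [-3.4, 2.3, -1.6]
finger_gap: 11.1
gripper_force: 20.0
```

```bash
python3 -m creep '[[-1,[0,0.009,-0.025],[0,0,0]],[-1,[0,0.010,-0.025],[0,0,0]],[-1,[0,0.011,-0.024],[0,0,0]],[-1,[0,0.012,-0.024],[0,0,0]],[-1,[0,0.013,-0.023],[0,0,0]],[-1,[0,0.014,-0.023],[0,0,0]],[-1,[0,0.015,-0.020],[0,0,0]],[-1,[0,0,0],[0,0,0]]]'
python3 -m creep '[[-1,[0,0,0],[0,0,0]],[-1,[0,0,0],[0,0,0]],[-1,[0,0,0],[0,0,0]],[-1,[0,0,0],[0,0,0]],[-1,[0,0,0],[0,0,0]]]'
python3 - <<'E'
from h import *
import cv2
s=env.get_state();print(s['position'],s['force'],s['finger_gap'])
P,_=env.capture("side"); p,d=env.capture("top"); np.savez("top3.npz",p=p,d=d)
a=cv2.resize(P[110:240,190:350],None,fx=3,fy=3); b=cv2.resize(p[115:245,205:365],None,fx=3,fy=3)
cv2.imwrite("pics/t3.png",cv2.resize(np.hstack([a,b]),(800,325))[:,:,::-1])
E
```

```text
clock: 8.9
position: [540.3, -54.9, 336.0]
tcp_rot: [[0.091, 0.996, -0.0], [0.996, -0.091, 0.001], [0.001, -0.0, -1.0]]
force: [-12.1, 3.8, 5.2]
finger_gap: 11.1
gripper_force: 20.0
clock: 9.4
position: [539.6, -54.9, 335.0]
tcp_rot: [[0.091, 0.996, -0.001], [0.996, -0.091, 0.001], [0.001, -0.001, -1.0]]
force: [-9.5, 3.0, 5.2]
finger_gap: 10.9
gripper_force: 20.0
[539.581 -54.873 334.958] [-9.466  2.964  5.171] 10.909201621064609
```

View pics/t3.png

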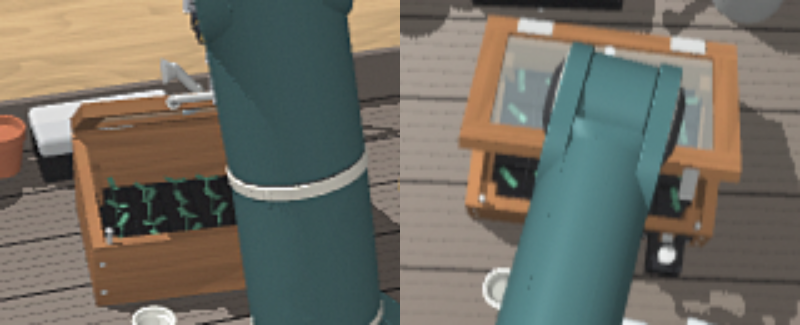

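The side view shows the lid up with the bar in the hand; the top view shows the lid open and the button up. I'll measure the lid angle from depth along the left rail (about (235,171) to (242,130)), after easing the radial push slightly.

```bash
python3 -m creep '[[-1,[0,-0.002,-0.002],[0,0,0]],[-1,[0,0,0],[0,0,0]],[-1,[0,0,0],[0,0,0]],[-1,[0,0,0],[0,0,0]]]'
python3 - <<'E'
from h import *
p,d=env.capture("top"); T=env.camera_params("top")['world_from_camera']; ps=[]
for t in np.linspace(.1,.9,12):
    u,v=237+t*5,168-t*36
    o,r=ray("top",u,v); ps.append(o+r*d[int(round(v)),int(round(u))])
ps=np.array(ps); x=ps[:,:2]@[.996,-.092]
k=np.polyfit(x,ps[:,2],1); print(np.c_[x,ps[:,2]].round(), "angle",-np.arctan(k[0])+0.0, "open",-np.arctan(k[0])+np.deg2rad(8.7))
E
```

```text
clock: 9.9
position: [539.9, -54.9, 335.8]
tcp_rot: [[0.091, 0.996, 0.002], [0.996, -0.091, -0.0], [-0.0, 0.002, -1.0]]
force: [5.3, 1.6, -5.8]
finger_gap: 11.2
gripper_force: 20.0
[[605. 295.]
 [614. 292.]
 [626. 282.]
 [636. 278.]
 [648. 265.]
 [660. 256.]
 [671. 251.]
 [682. 243.]
 [694. 235.]
 [706. 227.]
 [717. 221.]
 [731. 210.]] angle 0.598620184582239 open 0.7504638295057456
```

The lid measures about 0.75 to 0.78 rad open, steady and gripped, with the button up, so I'm handing in.

```bash
python3 -c "
from plant import env
print(env.get_state()['dq'].round(3)); print(env.hand_in())"
```

```text
[ 0.     0.001 -0.    -0.     0.001 -0.001  0.   ]
the job is handed in; nothing more can be done
None
```

I pressed the catch button to its stop, lifted the lid by its bow handle and handed the job in with the gripper holding it still at about 44 degrees (43 from depth, 45 from bar height), with the button back up and no bystander moved in the pictures; no verdict came back.

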